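Load the free inspection station

TASK

Lift the tube carrier by its handle and lower it fully into the nest of whichever inspection station is free, squared up with the nest and flat on its floor; carry it level and do not drop it. Let go, then start the inspection by pressing the button in front of that same station all the way down and releasing it. Leave the tubes in the carrier, the calibration master in the other nest, and everything else where it is.

Things in the scene. Friction and masses are not known exactly. Their poses are not given: they have to be found in the camera images.
- carrier: tube carrier, loose, 0.46 kg with its tubes: white divided plastic tray 92 (x) x 126 (y) x 48 mm high, walls 4 mm, 2 x 3 bays, with two aluminium uprights on its short ends (138 mm overall in y) joined by a straight handle bar on top. Origin: centre of its underside; z up, long axis y. It is unchanged by a half turn. Overall height 157 mm
- handle (a point): centre of the carrier's handle bar, 150 mm above the carrier's underside; the bar runs along the carrier's y, clear length 126 mm, section 14 x 14 mm; free space of about 40 mm under it down to the tube caps. Axes as the carrier's
- nest_a (a point): centre of the a station's nest, on the nest's floor, 20 mm above the table. The nest is a shallow rectangular tray, inside 104 (x) x 152 (y) mm, with a dark steel lip 12 mm wide and 12 mm high around it; axes turn with the station, long axis y. One of the two nests has the calibration master standing in it, the other is free; which one varies
- nest_b (a point): centre of the b station's nest, on the nest's floor, 20 mm above the table. The nest is a shallow rectangular tray, inside 104 (x) x 152 (y) mm, with a dark steel lip 12 mm wide and 12 mm high around it; axes turn with the station, long axis y. One of the two nests has the calibration master standing in it, the other is free; which one varies
- station_a: fixed inspection station (one of two identical ones): origin on the table under the nest's centre. An aluminium plate 130 (x) x 178 (y) x 20 mm, with a button pedestal running forward along its own -x to 145 mm from the origin (70 mm wide, 20 mm high). Its yaw and place vary
- station_b: fixed inspection station (one of two identical ones): origin on the table under the nest's centre. An aluminium plate 130 (x) x 178 (y) x 20 mm, with a button pedestal running forward along its own -x to 145 mm from the origin (70 mm wide, 20 mm high). Its yaw and place vary
- button_a_top (a point): centre of the top face of the start button of station a: round, 36 mm across, 115 mm in front (-x of the station) of the centre of nest a; pushed down
- button_b_top (a point): centre of the top face of the start button of station b: round, 36 mm across, 115 mm in front (-x of the station) of the centre of nest b; pushed down
- button_a (a joint): travel of start button a in m: 0 released, 0.008 fully down (about 5 N); springs back; counts as pressed beyond 0.005
- button_b (a joint): travel of start button b in m: 0 released, 0.008 fully down (about 5 N); springs back; counts as pressed beyond 0.005
- master: calibration master: dark steel round block, 84 mm across, 62 mm high with a narrower top, 1.2 kg, standing in one of the two nests. Origin: centre of its underside. Stays where it is
- tube0: capped clear sample tube, 34 mm across the cap, 96 mm tall, 35 g, standing loose in a corner bay of the carrier (its foot about 4 mm above the carrier's underside). Origin: centre of its foot; z along the tube
- tube1: capped clear sample tube, 34 mm across the cap, 96 mm tall, 35 g, standing loose in a corner bay of the carrier (its foot about 4 mm above the carrier's underside). Origin: centre of its foot; z along the tube
- tube2: capped clear sample tube, 34 mm across the cap, 96 mm tall, 35 g, standing loose in a corner bay of the carrier (its foot about 4 mm above the carrier's underside). Origin: centre of its foot; z along the tube
- tube3: capped clear sample tube, 34 mm across the cap, 96 mm tall, 35 g, standing loose in a corner bay of the carrier (its foot about 4 mm above the carrier's underside). Origin: centre of its foot; z along the tube
- beaker: bystander, to be left alone: white plastic beaker, 72 mm across, 85 mm high. Origin near its underside's centre
- bottle: bystander, to be left alone: white capped bottle, 60 mm across, 150 mm high. Origin near its underside's centre
- barrel: bystander, to be left alone: black stepped lens barrel, 60 mm across, 70 mm high. Origin near its underside's centre
- driver: bystander, to be left alone: screwdriver, 170 mm long, lying. Origin near its underside's centre
- wrench: bystander, to be left alone: steel wrench, 160 mm long, lying. Origin near its underside's centre
- tipbox: bystander, to be left alone: closed grey box, 85 x 120 x 45 mm high. Origin near its underside's centre
- bracket: bystander, to be left alone: aluminium angle bracket, 80 x 60 x 68 mm high. Origin near its underside's centre

How it is judged:
By the outcome, as a careful person would: the job done as asked, in the order asked, and still so for the second after the job is handed in, with the robot touching nothing.
It also fails if it takes over 45 s, if anything falls off the work surface, if the arm or the gripper's body presses on something with over 40 N, if the wrist force passes 120 N, or if a joint passes its speed limit or range.

ROBOT

A 7-joint arm with a two-finger parallel gripper is mounted at the origin on the work surface. World frame = base frame: x ahead of the robot, y to its left, z up, the work surface at z = 0. Lengths are in m, angles in rad, forces in N, time in s.
With the tool pointing down it reaches from about 0.375 to 0.925 m from the base axis. Payload 3.1 kg.
Tool frame: the origin (TCP) lies between the finger pads; the fingertips stand 19 mm ahead of it and the grasp point (between the pads) is the TCP; z points along the fingers, y is the line along which they close (so a half turn about z gives the same grasp; the last joint's range is limited). The gripper opens to 85 mm and grips with 20 to 120 N. Pads are 22 mm wide; open, the fingers measure 114 mm over their backs; the gripper's body (76 mm by 85 mm) begins 54 mm behind the grasp point. The pads swing forward as they close: fully open they stand 13 mm farther back than shut.
Start: joints at [-1.328, 0.383, 0.044, 1.598, -0.018, 1.161, -0.05], TCP at [0.217, 0.613, 0.228] pointing down, gripper open.
Joint ranges: [-2.61, 2.61], [-0.41, 2.15], [-1.48, 1.57], [0, 2.5], [-1.57, 4.71], [0.05, 1.97], [-2.85, 2.85]. Speed limits (rad/s): [2.79, 2.79, 3.14, 3.14, 3.14, 3.14, 3.14].

INTERFACE

Orientations are given as a unit quaternion [w, x, y, z].
In Python, from rig import r gives the robot as it stands. The module is installed in compiled form; this text tells all that it offers.
- The arm moves only by the tool play_rows, never from a script. Its argument "moves" is a list of rows, each a list of 3 entries, a list of its own where there are three numbers: the opening in per cent of the stroke, from 0 (shut) to 100 (fully open), then the shift along the tool's x, y, z in cm, then the turn about the tool's z in degrees. A call has 1 to 20 rows; each row is the pose to reach, as a shift and turn from the pose commanded when the call began, along the tool's axes at that moment; what a row does not reach only later rows make up. A row lasts 1/12 s, in which the tool goes at most 41.7 mm and 7.16 degrees, less where a joint would pass 70% of its speed; a pose out of reach is approached as far as the arm can. A call with a gripper value outside its range is refused whole. The fingers move at their own pace and stop on an object; "squeeze" is the grip in N (left out, the last holds). Time passes only in rows, so rows that repeat a pose let the fingers close. It gives the time, the measured TCP pose, the force, the opening and the grip force at its end, in the units of the state.
- r.get_state(): the state, without advancing time (a new reading comes with each control period).
- r.capture(name): name is "side" or "top" or "wrist"; returns the picture (384x512x3 uint8, red, green, blue); there is no depth.
- r.camera_model(name): a dict with "camera_matrix" (3x3 intrinsics, pixels), "origin" and "attitude" of the camera in the world. Camera axes: x right, y down, z forward; pixel columns grow to the right and rows downward; lengths in m; the calibration is good to about 2 mm. A picture is of the moment at which its call begins: read the wrist's pose just before it. camera_model takes no time and is no camera call; for the wrist camera it gives the pose at the moment of the call.
- r.finish_job(): hands the job in; it is judged then, once.
The state is a dict: "time": time; "q": joint angles; "joint_velocities": joint speeds; "effort": joint torques, N m; "tool_pos": TCP position; "tool_rot": TCP orientation; "wrist_force": force on the tool from outside, world axes, zero at the start; "ft_torque": the same for the moment, N m; "gripper_width": opening from 0.0 (shut) to 1.0 (fully open); "gripper_force": force on a finger pad.
Only numpy, scipy, OpenCV 4.12 (cv2) and the standard library are available. Lean on these libraries where they do the work, as an engineer would, in place of code of your own. Each camera call takes 0.05 s, during which the arm holds its last target. There are 200 camera calls.

## Working session

There is one attempt and no reset: what is moved stays moved. The work goes in short steps, Python scripts to look and compute and a tool call to move; the robot and the scene stay as the last step left them, time stands still between calls to the robot, and variables do not carry over. Pictures are saved under pics/ and viewed, at most 13 in all, crops included, and the job is handed in when it is done.

Besides the shell and the picture viewer there is one more tool, called after "Call:" in YAML: its name, and indented under it one key for each argument. play_rows: Moves the arm, as the interface text tells. Its arguments: {"type":"object","properties":{"moves":{"type":"array","items":{"type":"array"}},"squeeze":{"type":"number"}},"required":["moves"]}

```bash
mkdir -p pics
python3 - <<'E'
from rig import r
import cv2,numpy as np
s=r.get_state();print(s)
for n in("top","side"):
    print(n,r.camera_model(n)); im=r.capture(n); cv2.imwrite(f"pics/{n}0.png",cv2.resize(im[:,:,::-1],(800,600)) ); np.save(f"{n}0.npy",im)
E
```

```text
{'time': 0.0, 'q': array([-1.32778772,  0.38385822,  0.04385874,  1.59960944, -0.01789429,
        1.16116948, -0.04990545]), 'joint_velocities': array([ 0.00025851, -0.00076987,  0.00082216, -0.00136225, -0.00141092,
       -0.00149703, -0.00047777]), 'effort': array([ 2.70466417e-04, -4.33460104e+01,  1.02486871e+00, -2.49516410e+01,
        1.05144663e-02,  1.13412799e-02, -1.31965939e-05]), 'tool_pos': array([0.21696415, 0.61170162, 0.22655612]), 'tool_rot': array([-1.46522852e-04,  1.69554542e-01,  9.85519913e-01, -1.31771634e-03]), 'wrist_force': array([-0.1101409 , -0.675915  ,  0.46899854]), 'ft_torque': array([ 0.0078928 , -0.00204334, -0.00367281]), 'gripper_force': 0.0, 'gripper_width': 1.0006850829780396}
top {'camera_matrix': array([[426.68725769,   0.        , 256.97892114],
       [  0.        , 426.68725769, 189.47315596],
       [  0.        ,   0.        ,   1.        ]]), 'origin': array([0.38434478, 0.01187093, 1.38275223]), 'attitude': array([-0.05474973,  0.70808695, -0.70217089,  0.0507088 ])}
side {'camera_matrix': array([[462.02822952,   0.        , 258.22025045],
       [  0.        , 462.02822952, 192.72265978],
       [  0.        ,   0.        ,   1.        ]]), 'origin': array([ 0.0726964 , -1.01763115,  1.12988448]), 'attitude': array([-0.39858199,  0.88710887, -0.21471684,  0.08981605])}
```

View pics/top0.png

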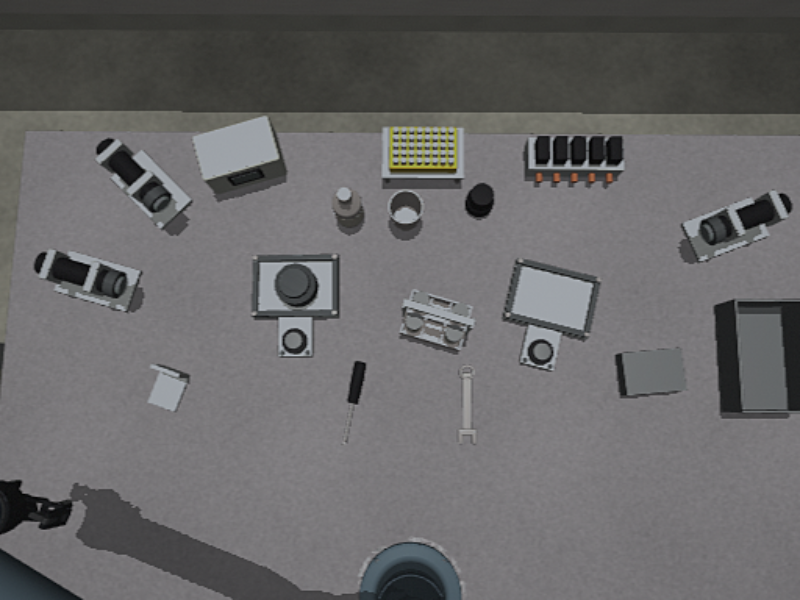

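View pics/side0.png

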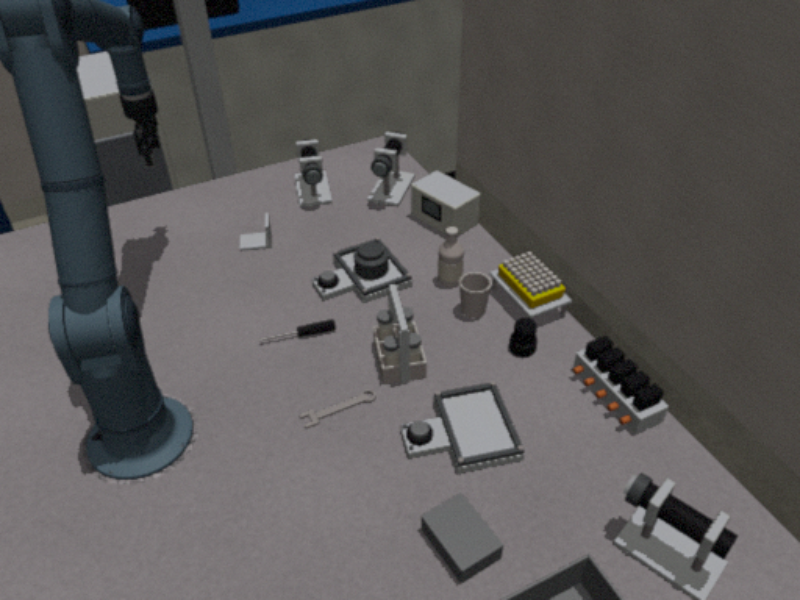

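Top view (800x600): the robot base is at (410,590). The carrier's handle runs about (403,303)-(473,317). The nest at (552,298) is free, with its button at (540,351). The master is in the left nest at (296,285). Next I'll measure these by masks.

```bash
cat > h.py <<'E'
import numpy as np,cv2
from scipy.spatial.transform import Rotation as R
def rot(q): return R.from_quat([q[1],q[2],q[3],q[0]]).as_matrix()
def ray(m,px,z):
    px=np.atleast_2d(px).astype(float); K=m["camera_matrix"]
    d=np.c_[px,np.ones(len(px))]@np.linalg.inv(K).T@rot(m["attitude"]).T
    o=np.array(m["origin"]); return o+d*((z-o[2])/d[:,2])[:,None]
def proj(m,P):
    p=(np.atleast_2d(P)-m["origin"])@rot(m["attitude"])@m["camera_matrix"].T
    return p[:,:2]/p[:,2:]
E
python3 - <<'E'
from h import *; from rig import r
im=np.load("top0.npy"); m=r.camera_model("top"); g=im.max(2)
def blobs(x0,x1,y0,y1,t,z,name):
    M=(g[y0:y1,x0:x1]>t).astype(np.uint8); n,l,st,c=cv2.connectedComponentsWithStats(M)
    for i in range(1,n):
        if st[i,4]<25: continue
        ct=cv2.findContours((l==i).astype(np.uint8),0,1)[0][0].reshape(-1,2)+[x0,y0]
        b=cv2.boxPoints(cv2.minAreaRect(ct.astype(np.float32)))
        w=ray(m,b,z); print(name,st[i,4],w[:,:2].mean(0).round(3),[round(float(np.linalg.norm(w[k+1]-w[k])),3) for k in(0,1)],[round(float(np.degrees(np.arctan2(*(w[k+1]-w[k])[1::-1]))),1) for k in(0,1)],b.mean(0).round(1))
print(np.percentile(g[160:230,250:310],[5,25,50,75,95]),np.percentile(g[160:240,320:390],[5,25,50,75,95]))
blobs(320,390,160,240,170,.02,"nest")
blobs(250,310,180,230,185,.157,"handle")
c=np.vstack([np.hstack([cv2.resize(im[155:240,x:x+80],None,fx=5,fy=5,interpolation=cv2.INTER_NEAREST) for x in(245,312)])])
cv2.imwrite("pics/crop1.png",c[:,:,::-1])
E
```

```text
[ 68. 122. 125. 128. 174.] [ 60. 122. 127. 169. 173.]
nest 313 [ 0.589 -0.289] [0.099, 0.149] [-14.7, -103.9] [353.1 190.3]
nest 137 [ 0.493 -0.265] [0.067, 0.064] [-13.5, -102.2] [346.2 220. ]
```

View pics/crop1.png

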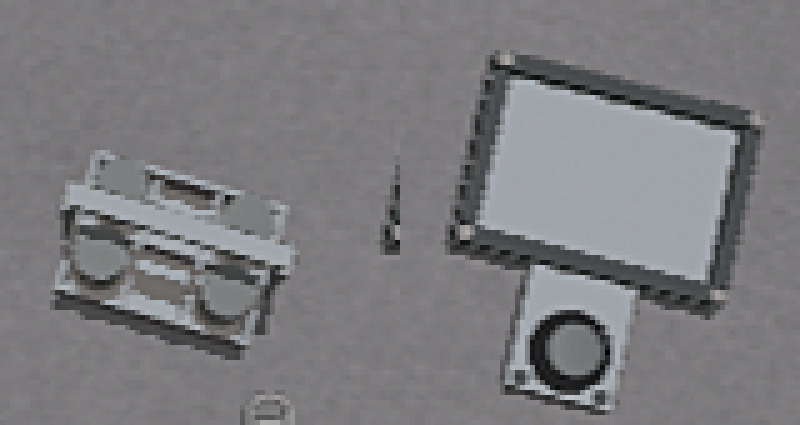

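Run:
```python
from h import *; from rig import r
m=r.camera_model("top")
e=ray(m,[[258,194],[304,207]],.157); print("handle",e,e.mean(0),np.linalg.norm(e[1]-e[0]),np.degrees(np.arctan2(*(e[1]-e[0])[1::-1])))
print("button",ray(m,[[346.6,224.6]],.035),"lip",ray(m,[[332.5,167],[384,179],[375,215.5],[324,202]],.032)[:,:2].round(4))
s=r.get_state();T=rot(s["tool_rot"]);w=r.camera_model("wrist")
print("cam in tool",T.T@(w["origin"]-s["tool_pos"]),(T.T@rot(w["attitude"])).round(3),w["camera_matrix"]);print(T.round(3))
```

```text
handle [[ 0.55541368  0.0166303   0.157     ]
 [ 0.51861049 -0.11642234  0.157     ]] [ 0.53701208 -0.04989602  0.157     ] 0.13804883193887968 -105.46177743944435
button [[ 0.47732036 -0.2629551   0.035     ]] lip [[ 0.6627 -0.2223]
 [ 0.6247 -0.3867]
 [ 0.5071 -0.3541]
 [ 0.5488 -0.1933]]
cam in tool [ 0.08165174  0.00050447 -0.14586468] [[-0.001 -0.948 -0.317]
 [ 1.    -0.001 -0.001]
 [ 0.    -0.317  0.948]] [[287.04111904   0.         256.58056068]
 [  0.         287.04111904 191.56175536]
 [  0.           0.           1.        ]]
[[-0.943  0.334 -0.001]
 [ 0.334  0.943 -0.002]
 [-0.    -0.002 -1.   ]]
```

Call:
play_rows:
  moves:
    - [100, [-13, -13, -4], 22]
    - [100, [-13, -13, -4], 22]
    - [100, [-13, -13, -6], 22]
    - [100, [-26, -26, -7], 43]
    - [100, [-26, -26, -7], 43]
    - [100, [-26, -26, -7], 43]
    - [100, [-26, -26, -7], 43]
    - [100, [-39, -39, -7.3], 65]
    - [100, [-39, -39, -7.3], 65]
    - [100, [-39, -39, -7.3], 65]
    - [100, [-39, -39, -7.3], 65]
    - [100, [-39, -39, -7.3], 65]
    - [100, [-52.3, -51.7, -7.3], 86]
    - [100, [-52.3, -51.7, -7.3], 86]
    - [100, [-52.3, -51.7, -7.3], 86]
    - [100, [-52.3, -51.7, -7.3], 86]
    - [100, [-52.3, -51.7, -7.3], 86]
    - [100, [-52.3, -51.7, -7.3], 86]
    - [100, [-52.3, -51.7, -7.3], 86]
    - [100, [-52.3, -51.7, -7.3], 86]

```text
time: 1.77
tool_pos: [0.5372, -0.0525, 0.3006]
tool_rot: [0.0, 0.798, 0.603, -0.001]
wrist_force: [-0.4, 0.4, -0.7]
gripper_width: 1.005
gripper_force: 0.0
```

Run:
```python
from h import *; from rig import r
s=r.get_state();print(s["tool_pos"],rot(s["tool_rot"]).round(3),s["q"],s["time"])
w=r.camera_model("wrist");im=r.capture("wrist");np.save("w1.npy",im)
np.savez("w1m.npz",**w)
cv2.imwrite("pics/w1.png",im[:,:,::-1])
e=[[0.5554,.0166,.157],[.5186,-.1164,.157],[.589,-.289,.02]];print(proj(w,e).round(0))
```

```text
[ 0.53723919 -0.05252505  0.30059121] [[ 0.274  0.962 -0.001]
 [ 0.962 -0.274 -0.001]
 [-0.002 -0.    -1.   ]] [-0.66554222  0.12775616  0.75312879  1.80435586 -0.09052061  1.24583951
 -0.16465958] 1.7667
[[255. 107.]
 [256. 235.]
 [323. 275.]]
```

View pics/w1.png

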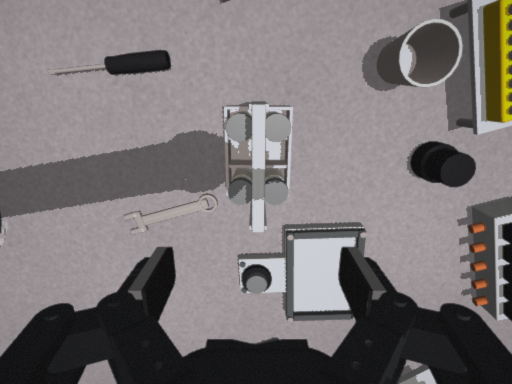

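Wrist view: the handle bar runs vertically at column ~259, rows 102-231. The free nest is at (325,273), with its button at (257,278). I'll refine both from this view.

Run:
```python
from h import *
w=dict(np.load("w1m.npz")); im=np.load("w1.npy"); g=im.max(2)
M=(g>150).astype(np.uint8)
for rr in (104,112,150,170,208,216,224,229): 
    c=np.where(M[rr,240:280])[0]+240; print(rr,c.min() if len(c) else None,c.max() if len(c) else None,end="; ")
print(g[220,245:275])
rows=[]
# bar alone rows 208-228 & ends
c=np.where(M[:, 259])[0];c=c[(c>90)&(c<240)];print("bar rows",c.min(),c.max())
l,st=cv2.connectedComponentsWithStats((g[225:325,280:370]>150).astype(np.uint8))[1:3]
i=1+np.argmax(st[1:,4]);ct=np.argwhere(l==i)[:,::-1]+[280,225]
b=cv2.boxPoints(cv2.minAreaRect(ct.astype(np.float32)));W=ray(w,b,.02)
print(b.round(1),W[:,:2].round(4),W.mean(0),[np.linalg.norm(W[k+1]-W[k]).round(4) for k in(0,1,2)],[np.degrees(np.arctan2(*(W[k+1]-W[k])[1::-1])).round(2) for k in(0,1,2)])
# lip outer via dark mask
D=(g[215:330,275:375]<95).astype(np.uint8)
l,st=cv2.connectedComponentsWithStats(D)[1:3];i=1+np.argmax(st[1:,4]);ct=np.argwhere(l==i)[:,::-1]+[275,215]
b=cv2.boxPoints(cv2.minAreaRect(ct.astype(np.float32)));W=ray(w,b,.032)
print("lip",b.round(1),W.mean(0),[np.linalg.norm(W[k+1]-W[k]).round(4) for k in(0,1)])
```

```text
104 249 279; 112 249 279; 150 249 279; 170 None None; 208 240 279; 216 240 279; 224 240 279; 229 240 279; [166 165 163 158 124  91  95 176 210 213 214 213 214 214 213 214 213 214
 200 117  95 133 156 162 164 162 162 163 163 162]
bar rows 91 239
[[294. 237.]
 [354. 237.]
 [354. 311.]
 [294. 311.]] [[ 0.5581 -0.2045]
 [ 0.6536 -0.2317]
 [ 0.628  -0.3806]
 [ 0.5229 -0.3506]] [ 0.59062416 -0.29185835  0.02      ] [np.float64(0.0993), np.float64(0.1511), np.float64(0.1093)] [np.float64(-15.92), np.float64(-99.76), np.float64(164.08)]
lip [[275. 223.]
 [374. 223.]
 [374. 329.]
 [275. 329.]] [ 0.58900889 -0.29069172  0.032     ] [np.float64(0.1565), np.float64(0.2125)]
```

Run:
```python
from h import *
w=dict(np.load("w1m.npz")); im=np.load("w1.npy"); g=im.max(2)
cs=[]
for rr in range(100,236):
    c=np.where(g[rr,247:272]>190)[0]+247
    if 10<=len(c)<=17 and len(c)==c.max()-c.min()+1: cs.append((rr,c.mean(),len(c)))
cs=np.array(cs);print(cs[::8].tolist(),cs[0],cs[-1])
p=np.polyfit(cs[:,0],cs[:,1],1)
e=ray(w,[[np.polyval(p,y),y] for y in(cs[0,0]-.5,cs[-1,0]+.5)],.157);print(e,e.mean(0),np.linalg.norm(e[1]-e[0]),np.degrees(np.arctan2(*(e[1]-e[0])[1::-1])))
# floor edges: line fits on g>190? 
F=(g>190); r_=[];l_=[];t_=[];b_=[]
for y in range(245,305):
    c=np.where(F[y,285:330])[0]; 
    if len(c): l_.append((y,285+c.min()))
    c=np.where(F[y,325:362])[0]
    if len(c): r_.append((y,325+c.max()))
for x in range(300,340):
    c=np.where(F[225:330,x])[0]
    t_.append((x,225+c.min()));b_.append((x,225+c.max()))
for n,a in zip("lrtb",(l_,r_,t_,b_)):
    a=np.array(a); q=np.polyfit(a[:,0],a[:,1],1); res=np.polyval(q,a[:,0])-a[:,1]
    pts=[a[0,0],a[-1,0]]; P=[[np.polyval(q,v),v] if n in "lr" else [v,np.polyval(q,v)] for v in pts]
    W=ray(w,P,.02); d=W[1]-W[0]; print(n,np.abs(res).max().round(2),np.array(P).round(1).tolist(),W[:,:2].round(4).tolist(),np.degrees(np.arctan2(d[1],d[0])).round(2))
```

```text
[[113.0, 258.5, 12.0], [121.0, 258.5, 12.0], [129.0, 258.5, 12.0], [137.0, 258.5, 12.0], [166.0, 258.5, 12.0], [207.0, 258.0, 11.0], [215.0, 258.0, 11.0], [223.0, 258.0, 11.0]] [113.  258.5  12. ] [231.  257.5  10. ]
[[ 0.55712128  0.01057999  0.157     ]
 [ 0.52148241 -0.11254509  0.157     ]] [ 0.53930185 -0.05098255  0.157     ] 0.1281792344718586 -106.14322197032385
l 8.61 [[294.0, 245.0], [293.4, 304.0]] [[0.5546, -0.219], [0.5254, -0.3353]] -104.08
r 15.33 [[337.7, 245.0], [342.2, 304.0]] [[0.6248, -0.239], [0.6101, -0.3594]] -96.93
t 0.53 [[300.0, 239.3], [339.0, 238.1]] [[0.5667, -0.2114], [0.6293, -0.227]] -14.0
b 0.76 [[300.0, 310.2], [339.0, 308.8]] [[0.5338, -0.3518], [0.6026, -0.3683]] -13.51
```

Call:
play_rows:
  moves:
    - [100, [0.2, 0.15, 4], 0]
    - [100, [0.2, 0.15, 8], 0]
    - [100, [0.2, 0.15, 11], 0]
    - [100, [0.2, 0.15, 13.5], 0]
    - [100, [0.2, 0.15, 15.0], 0]
    - [100, [0.2, 0.15, 15.0], 0]
    - [100, [0.2, 0.15, 15.0], 0]
    - [0, [0.2, 0.15, 15.0], 0]
    - [0, [0.2, 0.15, 15.0], 0]
    - [0, [0.2, 0.15, 15.0], 0]
    - [0, [0.2, 0.15, 15.0], 0]
    - [0, [0.2, 0.15, 15.0], 0]
    - [0, [0.2, 0.15, 15.0], 0]
    - [0, [0.2, 0.15, 15.0], 0]
    - [0, [0.2, 0.15, 15.0], 0]
    - [0, [0.2, 0.15, 15.0], 0]
  squeeze: 60

```text
time: 3.15
tool_pos: [0.5401, -0.048, 0.1517]
tool_rot: [0.0, 0.796, 0.605, 0.001]
wrist_force: [1.2, -0.6, 4.2]
gripper_width: 0.129
gripper_force: 58.8
```

Call:
play_rows:
  moves:
    - [0, [0, 0, -0.3], 0]
    - [0, [0, 0, -0.8], 0]
    - [0, [0, 0, -1.6], 0]
    - [0, [0, 0, -2.6], 0]
    - [0, [0, 0, -3.8], 0]
    - [0, [0, 0, -5], 0]
    - [0, [0, 0, -6.2], 0]
    - [0, [0, 0, -7.2], 0]
    - [0, [0, 0, -7.8], 0]
    - [0, [0, 0, -8], 0]
    - [0, [0, 0, -8], 0]
    - [0, [0, 0, -8], 0]
    - [0, [0, 0, -8], 0]

```text
time: 4.23
tool_pos: [0.5386, -0.0478, 0.2301]
tool_rot: [-0.001, 0.796, 0.605, -0.001]
wrist_force: [0.4, -0.8, -5.8]
gripper_width: 0.121
gripper_force: 58.6
```

Run:
```python
from h import *; from rig import r
s=r.get_state();T=rot(s["tool_rot"]);print(s["tool_pos"],T.round(4),s["wrist_force"],s["ft_torque"])
np.savez("w2m.npz",**r.camera_model("wrist"));np.save("w2.npy",r.capture("wrist"));np.save("s2.npy",r.capture("side"))
cv2.imwrite("pics/w2.png",np.load("w2.npy")[:,:,::-1])
t=np.array([.5895,-.290,0])-s["tool_pos"];print("to nest in tool",T.T@t,"yaw y",np.degrees(np.arctan2(T[1,1],T[0,1])))
```

```text
[ 0.53859783 -0.04775847  0.23012562] [[ 2.675e-01  9.636e-01 -1.900e-03]
 [ 9.636e-01 -2.675e-01 -1.000e-04]
 [-7.000e-04 -1.800e-03 -1.000e+00]] [ 0.3632786  -0.80047833 -5.83985911] [-0.02257475  0.04745263 -0.01561266]
to nest in tool [-0.21964492  0.11426744  0.23006272] yaw y -15.516483492136457
```

View pics/w2.png

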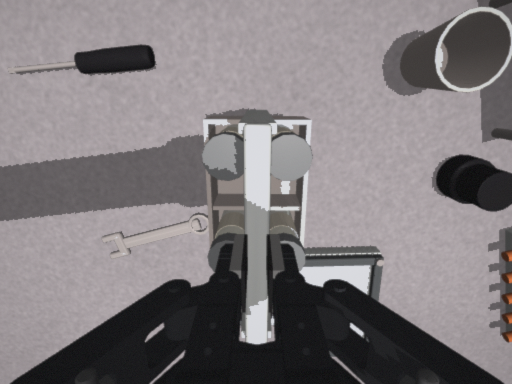

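Wrist view: the carrier hangs in the grip. The bar runs along column ~258 from row ~120 to ~343, and the tray's far edge is at row ~118, columns 204-311. Next I'll work out the offset of the carrier's centre in the grip and its tilt.

Run:
```python
from h import *
w=dict(np.load("w2m.npz")); g=np.load("w2.npy").max(2).astype(int)
print("col258 top",[(y,int(g[y,258])) for y in range(104,136)]); print("bot",[(y,int(g[y,258])) for y in range(332,352)])
print("col213",[(y,int(g[y,213])) for y in range(112,130)]);print("col300",[(y,int(g[y,300])) for y in range(112,130)])
print("row121",[(x,int(g[121,x])) for x in list(range(200,210))+list(range(305,316))])
tcp=np.array([.5386,-.0478,.2301]);T=np.array([[.2675,.9636,0],[.9636,-.2675,0],[0,0,-1]])
for n,z in(("bartop",.2371),("wall",.1281),("wallbottom",.0801)):
    print(n,[( y,((ray(w,[[258,y]],z)-tcp)@T)[0].round(4).tolist()) for y in(117,118.5,123,340,343,345)])
```

```text
col258 top [(104, 172), (105, 173), (106, 172), (107, 169), (108, 164), (109, 147), (110, 101), (111, 92), (112, 93), (113, 93), (114, 92), (115, 92), (116, 93), (117, 93), (118, 93), (119, 92), (120, 94), (121, 93), (122, 89), (123, 101), (124, 151), (125, 208), (126, 222), (127, 224), (128, 224), (129, 224), (130, 224), (131, 224), (132, 225), (133, 223), (134, 224), (135, 224)]
bot [(332, 221), (333, 221), (334, 220), (335, 221), (336, 221), (337, 221), (338, 220), (339, 221), (340, 220), (341, 220), (342, 220), (343, 215), (344, 115), (345, 44), (346, 28), (347, 26), (348, 26), (349, 23), (350, 22), (351, 24)]
col213 [(112, 165), (113, 126), (114, 106), (115, 99), (116, 92), (117, 91), (118, 107), (119, 187), (120, 220), (121, 224), (122, 224), (123, 219), (124, 139), (125, 91), (126, 80), (127, 74), (128, 70), (129, 68)]
col300 [(112, 162), (113, 166), (114, 168), (115, 167), (116, 120), (117, 95), (118, 95), (119, 132), (120, 216), (121, 223), (122, 224), (123, 222), (124, 189), (125, 103), (126, 76), (127, 71), (128, 70), (129, 71)]
row121 [(200, 170), (201, 170), (202, 175), (203, 218), (204, 223), (205, 224), (206, 224), (207, 224), (208, 223), (209, 223), (305, 223), (306, 224), (307, 223), (308, 224), (309, 223), (310, 222), (311, 211), (312, 176), (313, 168), (314, 167), (315, 169)]
bartop [(117, [0.0725, 0.0006, -0.007]), (118.5, [0.0718, 0.0006, -0.007]), (123, [0.0697, 0.0006, -0.007]), (340, [-0.061, 0.0007, -0.007]), (343, [-0.0634, 0.0007, -0.007]), (345, [-0.065, 0.0007, -0.007])]
wall [(117, [0.0649, 0.0009, 0.102]), (118.5, [0.0637, 0.0009, 0.102]), (123, [0.06, 0.0009, 0.102]), (340, [-0.1734, 0.0011, 0.102]), (343, [-0.1776, 0.0011, 0.102]), (345, [-0.1805, 0.0011, 0.102])]
wallbottom [(117, [0.0616, 0.0011, 0.15]), (118.5, [0.0601, 0.0011, 0.15]), (123, [0.0557, 0.0011, 0.15]), (340, [-0.2229, 0.0013, 0.15]), (343, [-0.2279, 0.0013, 0.15]), (345, [-0.2313, 0.0013, 0.15])]
```

Run:
```python
from h import *; from rig import r
m=r.camera_model("side");tcp=np.array([.5386,-.0478,.2301]);print(proj(m,[tcp]))
im=np.load("s2.npy");c=proj(m,[tcp])[0].astype(int);x,y=c
cr=cv2.resize(im[max(0,y-50):y+90,x-60:x+80],None,fx=4,fy=4,interpolation=cv2.INTER_CUBIC);print(max(0,y-50),x-60)
cv2.imwrite("pics/s2.png",cr[:,:,::-1])
```

```text
[[253.9867106  177.76532598]]
127 193
```

View pics/s2.png

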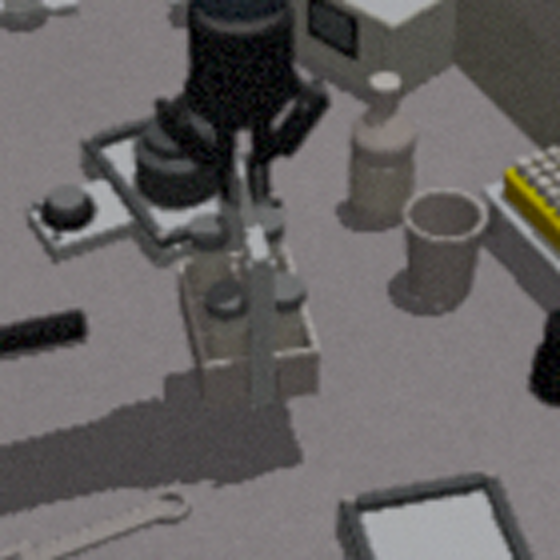

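Side crop: the carrier hangs level and centred in the grip. The w2 bar and wall edges give an offset of under 1 mm. I'll refine the nest from w1 and the top view, allowing for the near lip hiding part of the floor.

Run:
```python
from h import *; from rig import r
def nest(m,im,box,thr,name,near):
    g=im.max(2).astype(np.uint8); x0,x1,y0,y1=box
    l,st=cv2.connectedComponentsWithStats((g[y0:y1,x0:x1]>thr).astype(np.uint8))[1:3]
    cx,cy=int(ray_c[name][0])-x0,int(ray_c[name][1])-y0; M=(l==l[cy,cx]).astype(np.uint8); M=cv2.morphologyEx(M,cv2.MORPH_OPEN,np.ones((5,5)))
    ct=max(cv2.findContours(M,0,1)[0],key=len).reshape(-1,2)+[x0,y0]
    yaw=np.radians(-13.8); A=np.array([[np.cos(yaw),-np.sin(yaw)],[np.sin(yaw),np.cos(yaw)]])
    c0=np.array([.589,-.29]); out=[]
    for z in(.02,.032):
        q=(ray(m,ct,z)[:,:2]-c0)@A
        o=[]
        for ax,sg in((0,1),(0,-1),(1,1),(1,-1)):
            h=(.052,.076)[ax]; s=(np.abs(q[:,ax]-sg*h)<.012)&(np.abs(q[:,1-ax])<(.076,.052)[ax]-.018)
            a=q[s]; p=np.polyfit(a[:,1-ax],a[:,ax],1); o.append((p[1].round(4),np.degrees(p[0]).round(1)))
        print(name,z,"+x,-x,+y,-y:",o)
wm=dict(np.load("w1m.npz"));tm=r.camera_model("top")
ray_c={"w1":proj(wm,[[.589,-.29,.02]])[0],"top":proj(tm,[[.589,-.29,.02]])[0]}
nest(wm,np.load("w1.npy"),(280,375,220,330),190,"w1",0)
nest(tm,np.load("top0.npy"),(315,395,155,225),150,"top",0)
print("cams",wm["origin"],tm["origin"])
```

```text
w1 0.02 +x,-x,+y,-y: [(np.float64(0.0435), np.float64(1.4)), (np.float64(-0.0501), np.float64(-0.3)), (np.float64(0.0709), np.float64(0.1)), (np.float64(-0.0726), np.float64(-0.1))]Traceback (most recent call last):
  File "<stdin>", line 18, in <module>
  File "<stdin>", line 14, in nest
    raise TypeError("expected non-empty vector for x")
TypeError: expected non-empty vector for x
```

Call:
play_rows:
  moves:
    - [0, [-0.3, 0.15, 0], 0]
    - [0, [-1.0, 0.5, 0], 0]
    - [0, [-2.2, 1.2, 0], 0]
    - [0, [-3.8, 2.0, 0], -0.3]
    - [0, [-5.7, 3.0, 0], -0.5]
    - [0, [-7.8, 4.1, 0], -0.7]
    - [0, [-10, 5.3, 0], -0.9]
    - [0, [-12.2, 6.4, 0], -1.1]
    - [0, [-14.4, 7.6, 0], -1.3]
    - [0, [-16.4, 8.6, 0], -1.5]
    - [0, [-18.2, 9.6, 0], -1.7]
    - [0, [-19.7, 10.4, 0], -1.7]
    - [0, [-20.8, 11.0, 0.5], -1.7]
    - [0, [-21.5, 11.3, 1.2], -1.7]
    - [0, [-21.8, 11.5, 2.0], -1.7]
    - [0, [-21.8, 11.5, 2.6], -1.7]
    - [0, [-21.8, 11.5, 3], -1.7]
    - [0, [-21.8, 11.5, 3], -1.7]
    - [0, [-21.8, 11.5, 3], -1.7]
    - [0, [-21.8, 11.5, 3], -1.7]

```text
time: 6.0
tool_pos: [0.5923, -0.2877, 0.2012]
tool_rot: [0.0, 0.787, 0.617, 0.0]
wrist_force: [0.3, -0.7, -5.1]
gripper_width: 0.126
gripper_force: 58.6
```

Run:
```python
from h import *; from rig import r
s=r.get_state();T=rot(s["tool_rot"]);print(s["tool_pos"],"yaw y",np.degrees(np.arctan2(T[1,1],T[0,1])),T[:,2],s["time"])
np.savez("w3m.npz",**r.camera_model("wrist"));im=r.capture("wrist");np.save("w3.npy",im);tp=r.capture("top");np.save("t3.npy",tp)
a=im[:,:,::-1];b=cv2.resize(tp[150:240,310:400],(384,384),interpolation=cv2.INTER_CUBIC)[:,:,::-1]
cv2.imwrite("pics/w3.png",np.hstack([a[:,112:],b]))
```

```text
[ 0.59233652 -0.28774854  0.20118988] yaw y -13.732444860412365 [ 5.45661703e-04  2.67587986e-04 -9.99999815e-01] 6.0
```

View pics/w3.png

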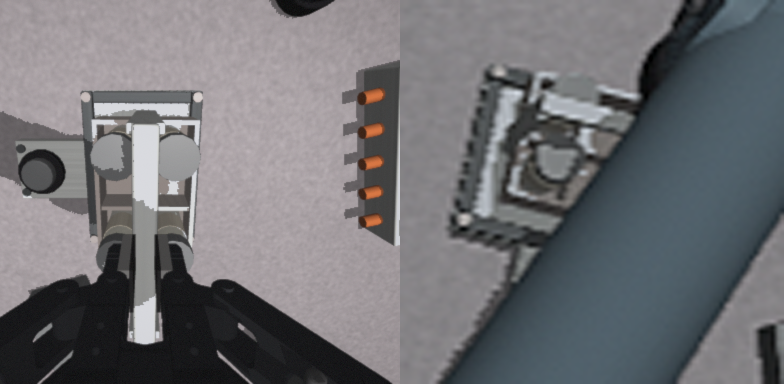

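Wrist image (left, columns shifted by 112): the nest's far lip is at row ~92, with corner screws at (85,97) and (198,97). The carrier hovers roughly centred inside the nest's outline. I'll measure the lip edges in tool coordinates.

Run:
```python
from h import *; from rig import r
w=dict(np.load("w3m.npz")); g=np.load("w3.npy").max(2).astype(int); s=r.get_state(); T=rot(s["tool_rot"])
def t(px,z): return ((ray(w,[px],z)-s["tool_pos"])@T)[0].round(4).tolist()
for rr in(97,109,130,160): print(rr,"L",190,g[rr,190:214].tolist(),"R",298,g[rr,298:320].tolist())
for c in(225,280): print(c,85,g[85:128,c].tolist())
for n,p in(("screwL",(197,97)),("screwR",(310,97))): print(n,t(p,.032))
```

```text
97 L 190 [170, 172, 181, 195, 198, 198, 200, 200, 201, 200, 199, 194, 144, 89, 64, 92, 105, 105, 106, 106, 106, 107, 107, 107] R 298 [111, 110, 111, 111, 96, 56, 80, 168, 212, 216, 216, 215, 216, 217, 216, 215, 202, 175, 169, 170, 169, 169]
109 L 190 [180, 180, 177, 141, 98, 102, 104, 102, 102, 102, 106, 109, 107, 94, 70, 77, 171, 217, 222, 222, 222, 221, 222, 223] R 298 [222, 218, 165, 125, 66, 70, 92, 108, 108, 108, 107, 105, 107, 107, 105, 107, 165, 179, 179, 173, 170, 168]
130 L 190 [171, 172, 175, 174, 169, 106, 97, 99, 101, 101, 103, 103, 108, 127, 213, 222, 222, 220, 190, 110, 83, 71, 69, 69] R 298 [145, 114, 77, 68, 67, 67, 68, 73, 121, 213, 222, 223, 219, 174, 124, 161, 172, 174, 177, 178, 175, 174]
160 L 190 [144, 143, 142, 143, 143, 143, 138, 79, 64, 62, 61, 64, 76, 134, 147, 150, 149, 150, 148, 148, 149, 150, 150, 150] R 298 [155, 156, 156, 156, 156, 156, 156, 157, 156, 155, 156, 156, 156, 154, 161, 171, 172, 170, 168, 171, 175, 177]
225 85 [162, 164, 165, 167, 168, 154, 96, 98, 108, 110, 109, 107, 107, 108, 106, 104, 96, 109, 212, 221, 222, 222, 221, 222, 221, 222, 221, 215, 164, 151, 146, 109, 90, 90, 129, 209, 218, 221, 220, 192, 155, 149, 145]
280 85 [169, 170, 170, 173, 170, 138, 98, 99, 110, 112, 110, 110, 109, 111, 110, 109, 100, 98, 173, 217, 222, 222, 221, 222, 222, 222, 221, 222, 222, 221, 214, 135, 95, 89, 110, 213, 222, 222, 222, 217, 135, 108, 101]
screwL [0.0813, -0.0625, 0.1696]
screwR [0.0813, 0.0553, 0.1698]
```

Run:
```python
from h import *; from rig import r
w=dict(np.load("w3m.npz")); s=r.get_state(); T=rot(s["tool_rot"])
def t(px,z): return ((ray(w,[px],z)-s["tool_pos"])@T)[0][:2].round(4).tolist()
print("lip outer far",t((252,90.4),.032),"inner far top",t((252,101.5),.032),"floor?",t((252,102.5),.02))
print("lip L/R outer",t((193,109),.032),t((313.8,109),.032),"inner",t((203.7,109),.032),t((302.3,109),.032))
z=.0512+.048
print("carrier L/R",t((203.5,130),z),t((311.4,130),z),"far wall",t((230,119.5),z))
```

```text
lip outer far [0.0878, -0.0052] inner far top [0.0768, -0.0052] floor? [0.0756, -0.0054]
lip L/R outer [0.0693, -0.0676] [0.0693, 0.06] inner [0.0693, -0.0563] [0.0693, 0.0478]
carrier L/R [0.055, -0.0455] [0.055, 0.0462] far wall [0.0636, -0.0227]
```

Call:
play_rows:
  moves:
    - [0, [0, -0.2, 0], 0]
    - [0, [0, -0.43, 0.2], 0]
    - [0, [0, -0.43, 0.6], 0]
    - [0, [0, -0.43, 1.1], 0]
    - [0, [0, -0.43, 1.6], 0]
    - [0, [0, -0.43, 2.0], 0]
    - [0, [0, -0.43, 2.3], 0]
    - [0, [0, -0.43, 2.5], 0]
    - [0, [0, -0.43, 2.6], 0]
    - [0, [0, -0.43, 2.7], 0]
    - [0, [0, -0.43, 2.7], 0]
    - [0, [0, -0.43, 2.7], 0]

```text
time: 7.1
tool_pos: [0.5878, -0.2878, 0.1741]
tool_rot: [0.0, 0.787, 0.617, 0.0]
wrist_force: [-0.1, 0.6, -5.2]
gripper_width: 0.119
gripper_force: 58.6
```

Call:
play_rows:
  moves:
    - [0, [0, 0, 0.1], 0]
    - [0, [0, 0, 0.2], 0]
    - [0, [0, 0, 0.25], 0]
    - [0, [0, 0, 0.3], 0]
    - [0, [0, 0, 0.3], 0]
    - [0, [0, 0, 0.3], 0]

```text
time: 7.6
tool_pos: [0.5883, -0.288, 0.1718]
tool_rot: [0.001, 0.787, 0.617, 0.0]
wrist_force: [0.1, 0.0, -1.5]
gripper_width: 0.121
gripper_force: 59.4
```

Contact: the load is partly taken by the floor, at the expected height. I'll settle a touch more, then release.

Call:
play_rows:
  moves:
    - [0, [0, 0, 0.07], 0]
    - [0, [0, 0, 0.07], 0]
    - [0, [0, 0, 0.07], 0]
    - [30, [0, 0, 0.07], 0]
    - [30, [0, 0, 0.07], 0]
    - [60, [0, 0, 0.07], 0]
    - [100, [0, 0, 0.07], 0]
    - [100, [0, 0, 0.07], 0]
    - [100, [0, 0, 0.07], 0]
    - [100, [0, 0, 0], 0]
    - [100, [0, 0, -1], 0]
    - [100, [0, 0, -3], 0]
    - [100, [0, 0, -6], 0]
    - [100, [0, 0, -9], 0]
    - [100, [0, 0, -12], 0]
    - [100, [0, 0, -14], 0]
    - [100, [0, 0, -14], 0]
    - [100, [0, 0, -14], 0]

```text
time: 9.1
tool_pos: [0.5884, -0.2886, 0.3134]
tool_rot: [0.002, 0.787, 0.617, 0.001]
wrist_force: [-0.5, -1.6, -0.3]
gripper_width: 0.996
gripper_force: 0.0
```

Run:
```python
from h import *; from rig import r
s=r.get_state();print(s["tool_pos"],s["q"],s["time"])
w=r.camera_model("wrist");np.savez("w4m.npz",**w);im=r.capture("wrist");np.save("w4.npy",im);cv2.imwrite("pics/w4.png",im[:,:,::-1])
print("button exp",proj(w,[[.476,-.262,.035]]))
```

```text
[ 0.58839557 -0.28857996  0.31344616] [-0.19899921  0.41509985  0.80151584  1.51387934 -0.30344453  1.33659202
  0.38785192] 9.1
button exp [[178.41189424 154.26501455]]
```

View pics/w4.png

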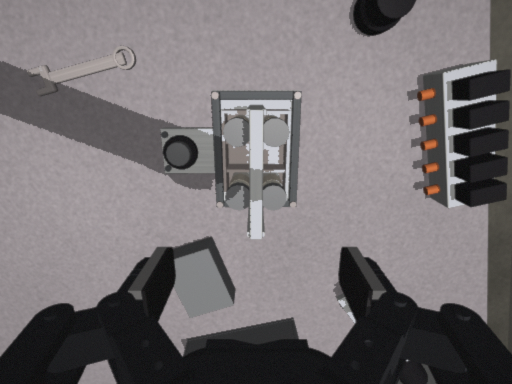

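Wrist view: the carrier sits centred inside the lip with all 4 caps in place, and the button is at (180,151). I'll compute the button offset and check the seating.

Run:
```python
from h import *; from rig import r
w=dict(np.load("w4m.npz")); im=np.load("w4.npy"); s=r.get_state(); T=rot(s["tool_rot"]);g=im.max(2).astype(int)
def t(px,z): return ((ray(w,[px],z)-s["tool_pos"])@T)[0].round(4).tolist()
B=(g[130:172,160:205]<75).astype(np.uint8);l,st,c=cv2.connectedComponentsWithStats(B)[1:];i=1+np.argmax(st[1:,4]);p=c[i]+[160,130];print(p,st[i])
for z in(.02,.035,.045):print(z,t(p,z))
print("exp",((np.array([.4763,-.2595,.035])-s["tool_pos"])@T).round(4))
for rr in(105,150,180): print(rr,g[rr,208:232].tolist(),g[rr,282:304].tolist())
print("g row151",g[151,158:202].tolist())
z=.068
for rr in (125,):
  print(g[rr,205:306].tolist())
print("col 243",g[86:118,243].tolist())
```

```text
[181.17962003 151.27115717] [  3   5  35  36 579]
0.02 [-0.0, -0.1141, 0.2913]
0.035 [0.0027, -0.1102, 0.2763]
0.045 [0.0046, -0.1076, 0.2663]
exp [ 0.0008 -0.115   0.2763]
105 [170, 170, 165, 129, 94, 94, 96, 98, 98, 102, 98, 80, 103, 199, 212, 212, 212, 212, 213, 212, 212, 212, 213, 212] [213, 213, 211, 213, 212, 212, 212, 212, 206, 154, 78, 79, 100, 100, 99, 98, 100, 98, 99, 158, 169, 166]
150 [139, 139, 140, 140, 137, 112, 68, 59, 58, 60, 59, 59, 60, 47, 85, 128, 132, 103, 70, 69, 99, 131, 135, 135] [133, 105, 72, 68, 112, 199, 212, 200, 109, 67, 95, 98, 96, 97, 97, 98, 101, 156, 165, 166, 165, 165]
180 [95, 94, 94, 101, 143, 155, 153, 90, 60, 57, 57, 59, 60, 58, 55, 86, 128, 129, 92, 69, 71, 111, 116, 94] [124, 80, 76, 137, 200, 208, 166, 90, 77, 95, 94, 96, 97, 96, 98, 112, 156, 167, 168, 170, 167, 163]
g row151 [97, 96, 97, 97, 83, 42, 27, 33, 64, 79, 82, 81, 83, 83, 81, 83, 83, 83, 84, 83, 84, 83, 85, 84, 84, 86, 84, 85, 85, 83, 76, 50, 43, 35, 27, 27, 30, 25, 23, 45, 107, 133, 139, 139]
[160, 158, 160, 161, 162, 161, 154, 98, 86, 94, 96, 97, 97, 101, 97, 69, 89, 130, 136, 133, 141, 147, 148, 148, 149, 149, 148, 149, 149, 149, 150, 150, 151, 151, 151, 152, 151, 147, 102, 89, 86, 86, 89, 92, 132, 194, 210, 211, 213, 213, 212, 213, 213, 213, 213, 212, 212, 201, 142, 148, 152, 153, 153, 153, 154, 154, 153, 154, 153, 155, 155, 153, 154, 153, 154, 155, 154, 153, 155, 154, 155, 148, 131, 197, 209, 180, 99, 75, 98, 99, 100, 98, 99, 100, 104, 147, 159, 166, 170, 170, 167]
col 243 [158, 157, 158, 156, 139, 96, 101, 101, 101, 102, 102, 100, 95, 100, 200, 212, 212, 212, 211, 207, 165, 144, 138, 97, 110, 136, 140, 139, 136, 108, 96, 89]
```

Call:
play_rows:
  moves:
    - [0, [0, -4, 0], 0]
    - [0, [0.15, -8, 0], 0]
    - [0, [0.15, -11.6, 0], 0]
    - [0, [0.15, -11.6, 0], 0]
    - [0, [0.15, -11.6, 4], 0]
    - [0, [0.15, -11.6, 8], 0]
    - [0, [0.15, -11.6, 12], 0]
    - [0, [0.15, -11.6, 16], 0]
    - [0, [0.15, -11.6, 19.5], 0]
    - [0, [0.15, -11.6, 22], 0]
    - [0, [0.15, -11.6, 23], 0]
    - [0, [0.15, -11.6, 23], 0]
    - [0, [0.15, -11.6, 23], 0]
  squeeze: 40

```text
time: 10.23
tool_pos: [0.4751, -0.2587, 0.0808]
tool_rot: [-0.0, 0.787, 0.617, -0.001]
wrist_force: [0.3, 0.2, 0.7]
gripper_width: -0.004
gripper_force: 0.0
```

Run:
```python
from h import *; from rig import r
s=r.get_state();print(s["tool_pos"],s["wrist_force"])
im=r.capture("wrist");w=r.camera_model("wrist");a=r.capture("side");m=r.camera_model("side")
x,y=proj(m,[[.4763,-.2595,.05]])[0].astype(int)
b=cv2.resize(a[y-45:y+45,x-50:x+70],(512,384),interpolation=cv2.INTER_CUBIC)
cv2.imwrite("pics/w5.png",cv2.resize(np.hstack([im,b]),(800,300))[:,:,::-1])
```

```text
[ 0.47507078 -0.25872487  0.08079376] [0.34934055 0.24216483 0.70502718]
```

View pics/w5.png

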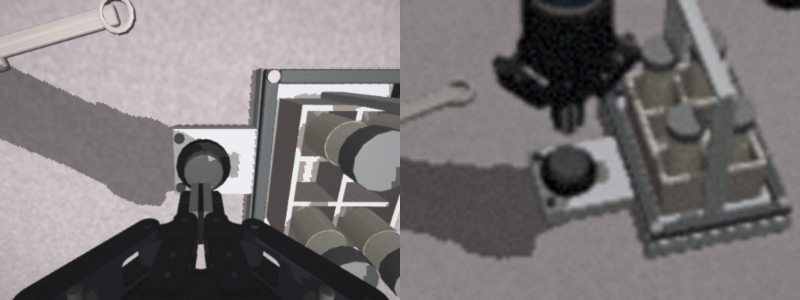

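The closed fingertips are directly above the button, and the carrier is seated flat within the lip. Now I'll press in small steps.

Call:
play_rows:
  moves:
    - [0, [0, 0, 0.5], 0]
    - [0, [0, 0, 1.0], 0]
    - [0, [0, 0, 1.4], 0]
    - [0, [0, 0, 1.8], 0]
    - [0, [0, 0, 2.2], 0]
    - [0, [0, 0, 2.2], 0]

```text
time: 10.83
tool_pos: [0.4747, -0.2581, 0.058]
tool_rot: [-0.001, 0.787, 0.617, -0.0]
wrist_force: [0.0, 0.5, -0.2]
gripper_width: -0.002
gripper_force: 0.0
```

Call:
play_rows:
  moves:
    - [0, [0, 0, 0.3], 0]
    - [0, [0, 0, 0.6], 0]
    - [0, [0, 0, 0.8], 0]
    - [0, [0, 0, 0.8], 0]

```text
time: 11.17
tool_pos: [0.475, -0.2583, 0.0504]
tool_rot: [-0.0, 0.787, 0.617, -0.0]
wrist_force: [-0.4, -0.3, 0.1]
gripper_width: -0.003
gripper_force: 0.0
```

Call:
play_rows:
  moves:
    - [0, [0, 0, 0.2], 0]
    - [0, [0, 0, 0.4], 0]
    - [0, [0, 0, 0.4], 0]

```text
time: 11.42
tool_pos: [0.4752, -0.2584, 0.0466]
tool_rot: [-0.0, 0.787, 0.617, -0.0]
wrist_force: [-0.0, 0.8, -0.6]
gripper_width: -0.001
gripper_force: 0.0
```

Call:
play_rows:
  moves:
    - [0, [0, 0, 0.2], 0]
    - [0, [0, 0, 0.4], 0]
    - [0, [0, 0, 0.4], 0]

```text
time: 11.67
tool_pos: [0.4751, -0.2584, 0.0426]
tool_rot: [-0.0, 0.787, 0.617, -0.0]
wrist_force: [0.2, 0.0, -0.3]
gripper_width: -0.002
gripper_force: 0.0
```

Run:
```python
from h import *; from rig import r
s=r.get_state();print(s["tool_pos"],s["wrist_force"],s["q"])
im=r.capture("wrist");a=r.capture("side");m=r.camera_model("side")
x,y=proj(m,[[.4763,-.2595,.05]])[0].astype(int)
b=cv2.resize(a[y-30:y+30,x-40:x+40],(512,384),interpolation=cv2.INTER_CUBIC)
c=cv2.resize(im[130:280,150:350],(512,384),interpolation=cv2.INTER_CUBIC)
cv2.imwrite("pics/w6.png",cv2.resize(np.hstack([c,b]),(800,300))[:,:,::-1])
```

```text
[ 0.47512163 -0.25836327  0.04259566] [ 0.17084385  0.04516819 -0.30525661] [-0.14627411  0.51554002  0.68199265  2.01553488 -0.46371873  0.76784601
  0.57314088]
```

View pics/w6.png

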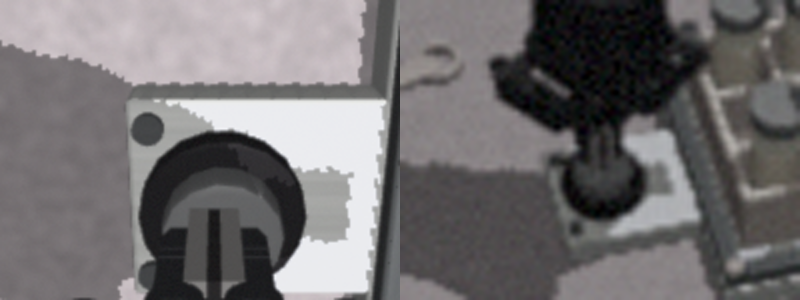

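Both views show the fingertips over the grey button cap inside its dark collar, with no force yet. I'll keep going down.

Call:
play_rows:
  moves:
    - [0, [0, 0, 0.2], 0]
    - [0, [0, 0, 0.3], 0]
    - [0, [0, 0, 0.3], 0]

```text
time: 12.02
tool_pos: [0.4756, -0.2587, 0.0401]
tool_rot: [0.0, 0.787, 0.617, 0.0]
wrist_force: [-0.8, -0.7, 1.9]
gripper_width: 0.0
gripper_force: 0.8
```

Contact begins (1.9 N). Pressing on through the travel.

Call:
play_rows:
  moves:
    - [0, [0, 0, 0.2], 0]
    - [0, [0, 0, 0.4], 0]
    - [0, [0, 0, 0.5], 0]
    - [0, [0, 0, 0.5], 0]

```text
time: 12.35
tool_pos: [0.4757, -0.2588, 0.0351]
tool_rot: [0.0, 0.787, 0.617, 0.0]
wrist_force: [0.0, 0.5, 3.4]
gripper_width: 0.001
gripper_force: 1.9
```

Call:
play_rows:
  moves:
    - [0, [0, 0, 0.15], 0]
    - [0, [0, 0, 0.3], 0]
    - [0, [0, 0, 0.35], 0]
    - [0, [0, 0, 0.35], 0]

```text
time: 12.68
tool_pos: [0.4758, -0.2588, 0.0327]
tool_rot: [-0.0, 0.787, 0.617, 0.001]
wrist_force: [-1.8, 2.3, 13.3]
gripper_width: -0.0
gripper_force: 6.2
```

The force rose to 13 N, above the 5 N spring, so the button is bottomed out. I'll release and retreat straight up.

Call:
play_rows:
  moves:
    - [0, [0, 0, -0.4], 0]
    - [0, [0, 0, -1.5], 0]
    - [0, [0, 0, -4], 0]
    - [0, [0, 0, -8], 0]
    - [0, [0, 0, -12], 0]
    - [0, [0, 0, -16], 0]
    - [0, [0, 0, -20], 0]
    - [0, [0, 0, -24], 0]
    - [0, [0, 0, -26], 0]
    - [0, [0, 0, -26], 0]
    - [0, [0, 0, -26], 0]
    - [0, [0, 0, -26], 0]

```text
time: 13.68
tool_pos: [0.4744, -0.2577, 0.2901]
tool_rot: [-0.001, 0.787, 0.617, -0.001]
wrist_force: [0.6, 1.7, -0.9]
gripper_width: -0.003
gripper_force: 0.0
```

Run:
```python
from h import *; from rig import r
s=r.get_state();print(s["tool_pos"],s["wrist_force"],s["time"])
im=r.capture("wrist");b=r.capture("side")
cv2.imwrite("pics/w7.png",cv2.resize(np.hstack([im,b]),(800,300),interpolation=cv2.INTER_AREA)[:,:,::-1])
```

```text
[ 0.47435035 -0.25773476  0.2901468 ] [ 0.55912734  1.71182756 -0.90764626] 13.6833
```

View pics/w7.png

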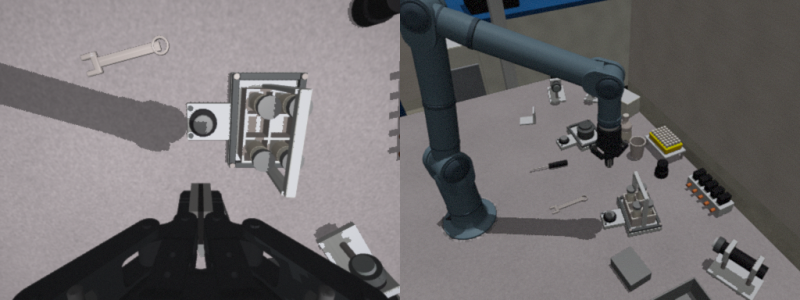

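The carrier is seated and square in the free nest, the button has sprung back up, the gripper is clear, and nothing else has moved. Handing in.

```bash
python3 -c "
from rig import r
print(r.finish_job())"
```

```text
the job is handed in; nothing more can be done
None
```

The carrier is in the free nest, square and flat with its four tubes in place. Its station's button was pressed fully down and released, and the job was handed in at about 14 s of robot time; `finish_job` returned no verdict.

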